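# Call the helper and point out the odd loaf and its basket

## Robot

A 6-joint arm with a two-finger parallel gripper is mounted at the origin on the work surface. World frame = base frame: x ahead of the robot, y to its left, z up, the work surface at z = 0. Lengths are in m, angles in degrees, forces in N, time in s.
With the tool pointing down it reaches from about 0.25 to 0.725 m from the base axis. Payload 9.7 kg.
Tool frame: the origin (TCP) lies between the finger pads; the fingertips stand 11 mm ahead of it and the grasp point (between the pads) lies 8 mm behind it; z points along the fingers, x is the direction in which the jaws open and shut, and the axes are right-handed (so a half turn about z gives the same grasp; the last joint's range is limited). The gripper opens to 85 mm and grips with 20 to 120 N. Pads are 22 mm wide; open, the fingers measure 114 mm over their backs; the gripper's body (76 mm by 85 mm) begins 54 mm behind the grasp point. The pads swing forward as they close: fully open they stand 13 mm farther back than shut.
Start: joints at [63.77, 4.979, 10.078, 95.1, 0, 90], TCP at [0.243, 0.493, 0.242] pointing down, gripper open.
Joint ranges: [-179.16, 179.16], [-48.56, 103.87], [-65.8, 70.77], [-126.05, 130.52], [-82.76, 87.17], [-180, 180]. Speed limits (degrees/s): [127.2, 127.2, 147.25, 180, 180, 180].

## Interface

Orientations are given as [roll, pitch, yaw] about the fixed x, y, z axes, in that order (R = Rz(yaw) Ry(pitch) Rx(roll)).
In Python, from workcell import get_obs, camera, job_done, spotter gives the robot as it stands.
- The arm moves only by the tool play_rows, never from a script. Its argument "rows" is a list of rows, each a list of 3 entries, a list of its own where there are three numbers: the closure, from 0 (fully open) to 1 (shut), then the shift along the tool's x, y, z in cm, then the turn, a rotation vector about the tool's x, y, z in degrees. In form: [[claw, [x, y, z], [wx, wy, wz]], ...]. A call has 1 to 12 rows; each row shifts and turns the pose as measured when the row begins, along the tool's axes as they then stand; what a row does not reach is not made up. A row lasts 1/10 s, in which the tool goes at most 50 mm and 8.59 degrees, less where a joint would pass 70% of its speed; a pose out of reach is approached as far as the arm can. A call is refused whole if a number of a shift passes 5 or a number of a turn 8.59, either way. A call with a gripper value outside its range is refused whole. The fingers move at their own pace and stop on an object; "newtons" is the grip in N (left out, the last holds). Time passes only in rows, so rows that do not move let the fingers close. It gives the time, the measured TCP pose, the force and the opening at its end, in the units of the state.
- get_obs(): the state, without advancing time (a new reading comes with each control period).
- camera(name): name is "scene" or "top" or "wrist"; returns a dict with "img" (384x512x3 uint8, red, green, blue), "intrinsics" (3x3 intrinsics, pixels), "xyz" and "orientation" of the camera in the world. Camera axes: x right, y down, z forward; pixel columns grow to the right and rows downward; lengths in m; the calibration is good to about 2 mm. The wrist camera is an equidistant fisheye: a pixel r from the principal point sees the ray r / f radians off the axis. A picture is of the moment at which its call begins. There is no depth.
- job_done(): hands the job in, once; it reports no verdict.
Trained networks look in a picture, given as the dict that the camera call returned (one of the last four; its "shot" number tells which), for a name from the list of things; names that differ only in an ending like _2 or _b are one class to them, and where a whole thing is asked for, a point or a joint stands for the part that bears it (a point fixed in the world has none). Each returns a list of dicts, best first, with "confidence" (0 to 1); they miss things now and then, are a little off and sometimes report something else, mostly with a low value. They report only what shows in the picture. A call takes as long as a camera call. They do not tell look-alikes from the thing itself.
- spotter.spot_in(picture, thing): "point" ([x, y, z] in m, in world coordinates, good to about 4 mm: the middle of the surface that is visible of it).
- spotter.trace(picture, thing): "pixels" (384x512 bool, what is visible of it).
The state is a dict: "time": time; "q": joint angles; "qd": joint speeds; "joint_efforts": joint torques, N m; "ee_pos": TCP position; "tcp_rot": TCP orientation; "wrist_force": force on the tool from outside, world axes, zero at the start; "torque": the same for the moment, N m; "opening": finger opening in m.
Only numpy, scipy, OpenCV 4.12 (cv2) and the standard library are available. Lean on these libraries where they do the work, as an engineer would, in place of code of your own. Each camera call takes 0.05 s, during which the arm holds its last target.

## Task

One round loaf has ended up on the tray of long loaves: call the helper with the large push button (press it right in and let it come back), then point down at the round loaf with the fingertips about 3 cm above the middle of its crown and hold there for two seconds, then point in the same way down at the middle of the round basket where it belongs, the fingertips about 3 cm above the level of its rim, and finish while still pointing there. Touch no bread, basket or tray, nor the small-button box, timer, jar or brush, and move in and out from well above, so that you never point at a long loaf or the long basket on the way.

Things in the scene. Friction and masses are not known exactly. Their poses are not given: they have to be found in the camera images.
- round_loaf: The one round loaf, loose on the tray among three long ones (same brown crust): 80 mm in diameter, domed, 55 mm high, cross cut on its crown. Origin at the centre of its underside, z up; the crown is 55 mm above the origin.
- long_loaf_1: One of the three long loaves, loose on the tray: 145 mm (its x) by 60 mm, 55 mm high, three slanting cuts. Not to be pointed at. Origin at the centre of its underside.
- long_loaf_2: One of the three long loaves, loose on the tray: 145 mm (its x) by 60 mm, 55 mm high, three slanting cuts. Not to be pointed at. Origin at the centre of its underside.
- long_loaf_3: One of the three long loaves, loose on the tray: 145 mm (its x) by 60 mm, 55 mm high, three slanting cuts. Not to be pointed at. Origin at the centre of its underside.
- round_basket: Round cane-coloured proving basket, fixed: open bowl, 157 mm across the rim, rim 62 mm above the table, inner floor 6 mm above it. It stands to the left or the right of the tray. Origin at the centre of its underside, z up: the middle of the mouth is straight above it.
- call_button (a joint): Travel of the large push button: 0 = released, 0.008 m = fully in. It moves straight down against a spring (1.5 N at first, 5 N fully in) and comes back when let go; it counts as pressed beyond 0.005.
- call_button_top (a point): Centre of the flat top of the large black push button (40 mm in diameter, in a steel collar 56 mm across whose top lies 52 mm above the table), 64 mm above the table when released; moves with the button.
- call_station: Grey box 70 x 70 mm, 40 mm high, fixed, that carries the large button in the middle of its top. Origin at the centre of its underside.
- lamp_station: The same grey box with a small button (16 mm in diameter, steel collar 32 mm across, top 64 mm above the table) for the lamp: leave alone. Origin at the centre of its underside. Which of the two boxes is on the left changes.
- lamp_button (a joint): Travel of the small button: 0 = released, 0.008 m = fully in. Not to be pressed.
- tray: Black baking tray, fixed, 210 mm (its x) by 345 mm (its y), rim 14 mm high, floor 4 mm thick; the four loaves lie side by side in a row along its y, centres 82 mm apart. Origin at the centre of its underside.
- long_basket: Long rectangular cane-coloured basket, fixed, 227 mm (its x) by 127 mm (its y), 61 mm high: not the one to point at. Origin at the centre of its underside.
- timer: Loose white kitchen timer, 50 mm in diameter, 48 mm high, between the two button boxes. Origin at the centre of its underside.
- seed_jar: Loose glass jar with a steel lid, 70 mm in diameter, 110 mm high. Origin at the centre of its underside.
- pastry_brush: Loose pastry brush lying on the table, along its x axis, under 40 mm high.
Things that resemble listed ones, but are neither listed nor needed, are in the scene too. What is shaped like the round_loaf but blue is not meant. Leave any yellow look-alike of the call_station alone.

How it is judged:
By the outcome, as a careful person would: the job done as asked, in the order asked, and still so for the second after the job is handed in, with the robot touching nothing.
It also fails if it takes over 53 s, if anything falls off the work surface, if the arm or the gripper's body presses on something with over 40 N, if the wrist force passes 120 N, or if a joint passes its speed limit or range.

## Working session

There is one attempt and no reset: what is moved stays moved. The work goes in short steps, Python scripts to look and compute and a tool call to move; the robot and the scene stay as the last step left them, time stands still between calls to the robot, and variables do not carry over. Pictures are saved under pics/ and viewed, and the job is handed in when it is done.

Besides the shell and the picture viewer there is one more tool, called as a command line: name --argument value ..., lists and objects as JSON in quotes. play_rows: Moves the arm, as the interface text tells. Its arguments: {"type":"object","properties":{"rows":{"type":"array","items":{"type":"array"}},"newtons":{"type":"number"}},"required":["rows"]}

```bash
mkdir -p pics; ls; python3 - <<'E'
from workcell import get_obs,camera
import cv2,numpy as np
print(get_obs())
for n in ["scene","top"]:
    c=camera(n); cv2.imwrite(f"pics/{n}0.png",cv2.cvtColor(c["img"],cv2.COLOR_RGB2BGR))
    print(n,c["intrinsics"],c["xyz"],c["orientation"])
E
```

```text
pics
{'time': 0.0, 'q': array([ 6.37695594e+01,  5.01038625e+00,  1.00365236e+01,  9.50999998e+01,
       -1.02674382e-03,  9.00002873e+01]), 'qd': array([ 0.0276523 , -0.0049579 , -0.04641758,  0.10900428, -0.06093583,
        0.02544694]), 'joint_efforts': array([-1.35413182e-03, -5.20394862e+01,  4.64797533e+01,  1.65941130e-02,
       -7.54027292e-05,  8.50720667e-07]), 'ee_pos': array([0.24300335, 0.4931753 , 0.24160845]), 'tcp_rot': array([1.79998973e+02, 7.38625090e-02, 6.37692721e+01]), 'wrist_force': array([-0.26481384,  0.5604283 ,  0.68791582]), 'torque': array([-0.04986757,  0.00106424,  0.02961389]), 'opening': 0.08494291684195573}
scene [[351.50193381   0.         252.60683356]
 [  0.         351.50193381 194.30853639]
 [  0.           0.           1.        ]] [0.90437779 0.59592326 0.60461043] [-126.00809019    0.26873478  146.09668925]
top [[478.40246238   0.         255.86609831]
 [  0.         478.40246238 196.76798407]
 [  0.           0.           1.        ]] [0.40994187 0.00543012 1.33472724] [-1.75567422e+02  5.06085790e-02 -8.94402696e+01]
```

View pics/top0.png

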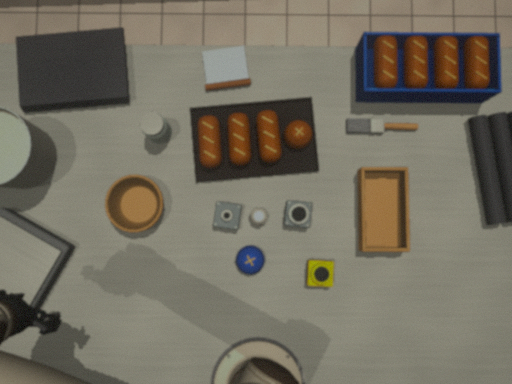

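View pics/scene0.png

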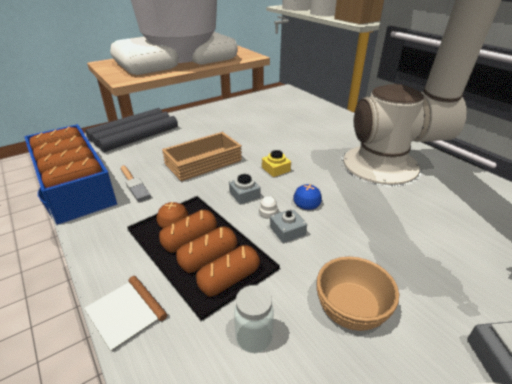

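```bash
cat > h.py <<'E'
import numpy as np
from scipy.spatial.transform import Rotation as R
def px2w(c,u,v,z):
    K=c["intrinsics"]; d=np.linalg.inv(K)@[u,v,1]
    d=R.from_euler('xyz',c["orientation"],degrees=True).as_matrix()@d
    p=np.array(c["xyz"]); return p+d*(z-p[2])/d[2]
def w2px(c,P):
    q=R.from_euler('xyz',c["orientation"],degrees=True).as_matrix().T@(np.array(P)-c["xyz"])
    q=c["intrinsics"]@q; return q[:2]/q[2]
E
python3 - <<'E'
from workcell import *
from h import *
H={"round_loaf":.04,"round_basket":.062,"call_button_top":.064,"call_station":.04,"lamp_station":.04,"long_basket":.06,"timer":.048,"seed_jar":.11,"pastry_brush":.02,"tray":.0,"long_loaf_1":.05}
for n in ["top","scene"]:
    c=camera(n)
    for t in H:
        for r in spotter.spot_in(c,t)[:5]:
            print(n,t,np.round(r["point"],3),round(r["confidence"],2),np.round(w2px(c,r["point"])))
E
```

```text
top round_loaf [0.344 0.025 0.047] 0.97 [249. 259.]
top round_loaf [ 0.684 -0.103  0.05 ] 0.96 [297. 133.]
top round_basket [0.494 0.346 0.017] 0.85 [133. 202.]
top call_button_top [ 0.465 -0.106  0.061] 0.46 [298. 214.]
top call_button_top [ 0.309 -0.163  0.068] 0.46 [320. 273.]
top call_station [ 0.468 -0.104  0.039] 0.91 [297. 213.]
top call_station [ 0.311 -0.164  0.04 ] 0.85 [319. 271.]
top call_station [0.662 0.011 0.003] 0.7 [255. 144.]
top lamp_station [0.458 0.091 0.042] 0.98 [225. 216.]
top long_basket [ 0.715 -0.316  0.018] 0.74 [372. 126.]
top long_basket [ 0.48  -0.341  0.006] 0.64 [381. 210.]
top timer [0.454 0.003 0.041] 0.48 [257. 218.]
top seed_jar [0.686 0.277 0.112] 0.93 [153. 126.]
top pastry_brush [ 0.712 -0.317  0.016] 0.79 [373. 127.]
top tray [0.661 0.012 0.   ] 0.96 [255. 145.]
top tray [ 0.681 -0.099  0.05 ] 0.53 [296. 134.]
top long_loaf_1 [ 0.676 -0.022  0.055] 0.83 [268. 136.]
top long_loaf_1 [0.669 0.06  0.056] 0.73 [237. 138.]
top long_loaf_1 [0.659 0.137 0.055] 0.65 [208. 141.]
scene round_loaf [ 0.696 -0.096  0.043] 0.85 [170. 214.]
scene round_loaf [
[... 230 characters left out ...]
p [ 0.31  -0.16   0.063] 0.66 [276. 154.]
scene call_button_top [0.672 0.156 0.052] 0.57 [228. 270.]
scene call_station [ 0.323 -0.143  0.035] 0.92 [276. 165.]
scene lamp_station [0.471 0.103 0.04 ] 0.8 [288. 225.]
scene long_basket [ 0.486 -0.326  0.036] 0.56 [202. 155.]
scene long_basket [0.703 0.3   0.088] 0.21 [255. 317.]
scene timer [0.47  0.015 0.032] 0.56 [267. 209.]
scene timer [ 0.476 -0.085  0.042] 0.26 [245. 188.]
scene seed_jar [0.704 0.303 0.091] 0.75 [256. 318.]
scene pastry_brush [ 0.716 -0.305  0.015] 0.77 [136. 186.]
scene tray [0.735 0.071 0.003] 0.69 [186. 273.]
scene long_loaf_1 [ 0.689 -0.01   0.054] 0.93 [186. 228.]
scene long_loaf_1 [0.684 0.079 0.052] 0.84 [205. 250.]
```

Top view: the brown round loaf is on the tray at (298,132), with a blue look-alike at (250,260). The large-button grey box is at (298,213), the small-button one at (227,215) and a yellow look-alike at (320,273). The round basket is at (135,203) and the long basket at (384,209). I choose (298,132), (298,213) and (135,203), and check them in a crop.

```bash
python3 - <<'E'
from workcell import *
from h import *
import cv2
tops={}
for n in ["top","scene"]:
    c=camera(n); im=cv2.cvtColor(c["img"],cv2.COLOR_RGB2BGR); tops[n]=(c,im)
    for t,z in [("round_loaf",.03),("round_basket",.062),("call_button_top",.064)]:
        for r in spotter.trace(c,t)[:3]:
            m=r["pixels"].astype(np.uint8)
            cs,_=cv2.findContours(m,cv2.RETR_EXTERNAL,cv2.CHAIN_APPROX_NONE); k=max(cs,key=cv2.contourArea)
            if len(k)<5: continue
            e=cv2.fitEllipse(k)
            print(n,t,round(r["confidence"],2),np.round(e[0],1),np.round(e[1],1),np.round(px2w(c,*e[0],z),4))
# project nominal
    for P in [(.684,-.103,.059),(.466,-.104,.064)]: print(n,P,w2px(c,P))
c,im=tops["top"]
a=cv2.resize(im[80:240,190:340],None,fx=4,fy=4,interpolation=cv2.INTER_CUBIC)[:600]
cv2.imwrite("pics/crop1.png",a)
c,im=tops["scene"]
a=cv2.resize(im[160:340,140:420],None,fx=2.8,fy=2.8,interpolation=cv2.INTER_CUBIC)
cv2.imwrite("pics/crop2.png",a)
E
```

```text
top round_loaf 0.95 [249.2 259.4] [28.1 28.9] [0.3408 0.0239 0.03  ]
top round_loaf 0.55 [297.3 133.9] [27.8 29.4] [ 0.6863 -0.1051  0.03  ]
top round_loaf 0.55 [382.9 209.4] [ 57.5 101.6] [ 0.4798 -0.3394  0.03  ]
top round_basket 0.58 [133.2 202.7] [57.1 58. ] [0.4894 0.3343 0.062 ]
top call_button_top 0.75 [298.3 213. ] [14. 14.] [ 0.4663 -0.1056  0.064 ]
top (0.684, -0.103, 0.059) [297.39302996 132.5395596 ]
top (0.466, -0.104, 0.064) [297.67945803 213.09507424]
scene round_loaf 0.61 [307.3 196.9] [25.1 27.4] [0.3481 0.033  0.03  ]
scene round_loaf 0.56 [170.7 213.3] [21.3 31.7] [ 0.6878 -0.1117  0.03  ]
scene round_basket 0.73 [356.4 293.1] [70.7 84.1] [0.505 0.349 0.062]
scene round_basket 0.35 [226.9 270.2] [31.8 73.6] [0.679  0.1625 0.062 ]
scene call_button_top 0.57 [275.9 154.4] [ 7.9 12.7] [ 0.3147 -0.1565  0.064 ]
scene (0.684, -0.103, 0.059) [171.88853819 205.69824208]
scene (0.466, -0.104, 0.064) [244.0364877  177.23839413]
```

View pics/crop1.png

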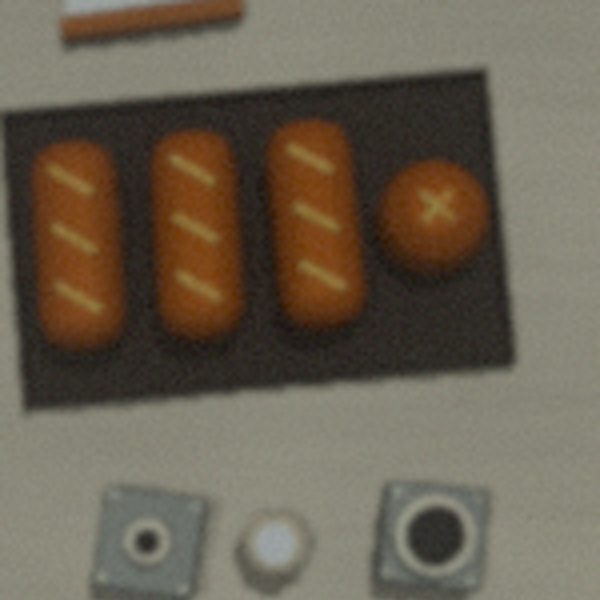

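View pics/crop2.png

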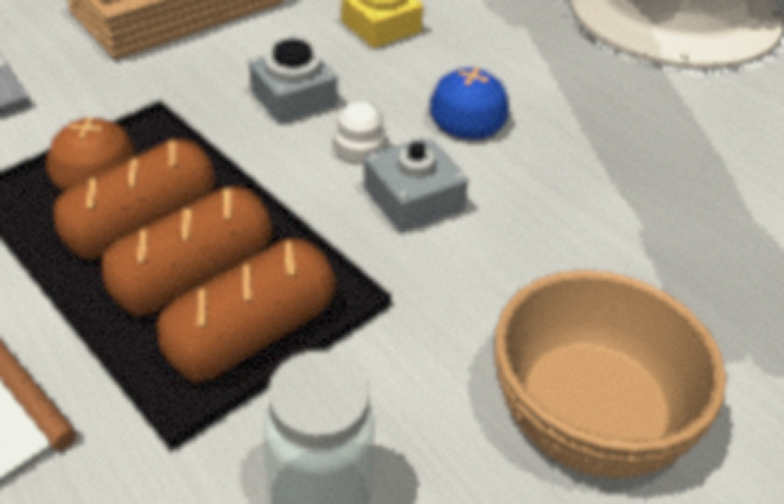

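```bash
python3 - <<'E'
from workcell import *
from h import *
import cv2
def rimfit(c,m,g):
    from scipy.optimize import least_squares
    cs,_=cv2.findContours(m,cv2.RETR_EXTERNAL,cv2.CHAIN_APPROX_NONE); k=max(cs,key=cv2.contourArea)[:,0]
    return cs,k
for n in ["top","scene"]:
    c=camera(n); 
    if n=="top": T=c
    else: S=c
    hsv=cv2.cvtColor(c["img"],cv2.COLOR_RGB2HSV)
    m=cv2.inRange(hsv,(5,90,60),(25,255,255))
    x0,x1,y0,y1=(95,175,165,245) if n=="top" else (305,410,245,340)
    mm=np.zeros_like(m); mm[y0:y1,x0:x1]=m[y0:y1,x0:x1]
    cs,_=cv2.findContours(mm,cv2.RETR_EXTERNAL,cv2.CHAIN_APPROX_NONE); k=max(cs,key=cv2.contourArea)
    # circle fit at rim height using hull points
    P=np.array([px2w(c,*p[0],.062)[:2] for p in k]); (cx,cy),r=cv2.minEnclosingCircle(P.astype(np.float32))
    A=np.c_[2*P,np.ones(len(P))]; s=np.linalg.lstsq(A,(P**2).sum(1),rcond=None)[0]
    print(n,cv2.boundingRect(k),(cx,cy,r),s[:2],np.sqrt(s[2]+s[0]**2+s[1]**2))
print("loaf top",px2w(T,299.2,131.5,.059),"scene",px2w(S,171.1,205.7,.059))
print("btn top",px2w(T,298.5,213.3,.064),"scene",px2w(S,244.3,178.2,.064))
E
```

```text
top (105, 175, 58, 58) (0.4889591336250305, 0.3324015736579895, 0.07846123725175858) [0.48845411 0.33303158] 0.07642258144658802
scene (317, 257, 82, 73) (0.5004523992538452, 0.3425401747226715, 0.08741142600774765) [0.49894774 0.34200043] 0.08095209931426726
loaf top [ 0.68689484 -0.10787494  0.059     ] scene [ 0.68565631 -0.10411893  0.059     ]
btn top [ 0.46547656 -0.10618141  0.064     ] scene [ 0.4680427  -0.09946776  0.064     ]
```

play_rows --rows '[[1, [0, 0, -2], [0, 0, 0]], [1, [-3, 3.2, 0], [0, 0, 0]], [1, [-3, 3.2, 0], [0, 0, 0]], [1, [-3, 3.2, 0], [0, 0, 0]], [1, [-3, 3.2, 0], [0, 0, 0]], [1, [-3, 3.2, 0], [0, 0, 0]], [1, [-3, 3.2, 0], [0, 0, 0]], [1, [-3, 3.2, 0], [0, 0, 0]], [1, [-3, 3.2, 0], [0, 0, 0]], [1, [-3, 3.2, 0], [0, 0, 0]], [1, [-3, 3.2, 0], [0, 0, 0]], [1, [0, 0, 0], [0, 0, 0]]]' --newtons 20

```text
time: 3.0
ee_pos: [0.4021, 0.0687, 0.2623]
tcp_rot: [179.8, -0.0, 64.0]
wrist_force: [-0.4, -0.3, -0.5]
opening: -0.0001
```

```bash
cat > d.py <<'E'
import sys
from workcell import *
from h import *
o=get_obs(); t=np.array([float(a) for a in sys.argv[1:4]])
M=R.from_euler('xyz',o["tcp_rot"],degrees=True)
Rd=R.from_euler('xyz',[180,0,o["tcp_rot"][2]],degrees=True)
print("t",o["time"],"pos",np.round(o["ee_pos"],4),"rot",np.round(o["tcp_rot"],2),"F",np.round(o["wrist_force"],1),"op",o["opening"])
print("tool delta cm",np.round(M.inv().apply(t-o["ee_pos"])*100,2),"level rotvec",np.round((M.inv()*Rd).as_rotvec(degrees=True),2))
E
python3 d.py .466 -.104 .15
```

```text
t 3.0 pos [0.4021 0.0687 0.2623] rot [ 1.7978e+02 -4.0000e-02  6.4000e+01] F [-0.4 -0.3 -0.5] op -0.00012721880007801462
tool delta cm [-12.73  13.27  11.28] level rotvec [ 0.22 -0.04 -0.  ]
```

play_rows --rows '[[1, [-3.2, 3.3, 0], [0, 0, 0]], [1, [-3.2, 3.3, 0], [0, 0, 0]], [1, [-3.2, 3.3, 0], [0, 0, 0]], [1, [-3.1, 3.3, 0], [0.2, 0, 0]], [1, [0, 0, 3], [0, 0, 0]], [1, [0, 0, 3], [0, 0, 0]], [1, [0, 0, 3], [0, 0, 0]], [1, [0, 0, 0], [0, 0, 0]]]'

```text
time: 3.8
ee_pos: [0.4688, -0.1086, 0.1709]
tcp_rot: [179.8, -0.2, 64.0]
wrist_force: [0.1, 0.4, 0.1]
opening: 0.0001
```

```bash
python3 d.py .466 -.104 .095; python3 - <<'E'
from workcell import *
import cv2
for n in ["wrist","scene"]:
    c=camera(n); im=cv2.cvtColor(c["img"],cv2.COLOR_RGB2BGR)
    cv2.imwrite(f"pics/{n}1.png",im)
E
```

```text
t 3.8 pos [ 0.4688 -0.1086  0.1709] rot [179.8   -0.21  64.03] F [0.1 0.4 0.1] op 9.190978577233666e-05
tool delta cm [ 0.26 -0.48  7.58] level rotvec [ 0.2  -0.21 -0.  ]
```

View pics/scene1.png

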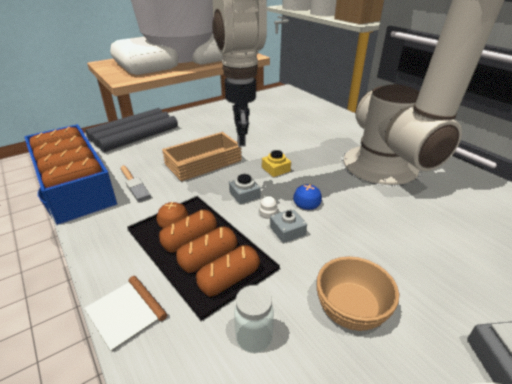

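View pics/wrist1.png

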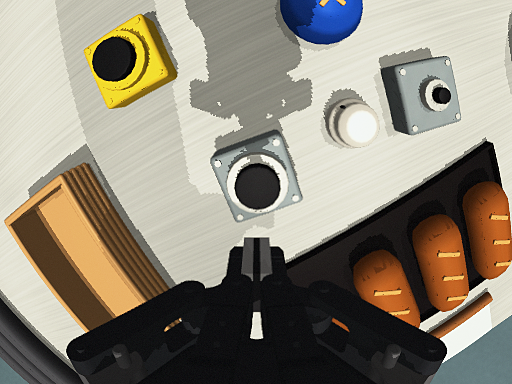

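The scene view shows the shut fingers above the large grey button. In the wrist view the large button is at (258,187) and the fingertips at (257,240). I'll cross-check the button with the wrist calibration.

```bash
cat >> h.py <<'E'
def fish(c,u,v,z):
    K=c["intrinsics"]; a=np.array([(u-K[0,2])/K[0,0],(v-K[1,2])/K[1,1]]); th=np.hypot(*a)
    d=np.r_[np.sin(th)*a/max(th,1e-9),np.cos(th)]
    d=R.from_euler('xyz',c["orientation"],degrees=True).as_matrix()@d
    p=np.array(c["xyz"]); return p+d*(z-p[2])/d[2]
E
python3 - <<'E'
from workcell import *
from h import *
import cv2
c=camera("wrist")
print(c["intrinsics"][0],c["xyz"])
g=cv2.cvtColor(c["img"],cv2.COLOR_RGB2GRAY)
m=np.zeros_like(g); m[155:222,228:290]=(g[155:222,228:290]<60)
n,l,s,ce=cv2.connectedComponentsWithStats(m)
print(s,ce)
i=1+np.argmax(s[1:,4]); print(ce[i],fish(c,*ce[i],.064))
for r in spotter.spot_in(c,"call_button_top")[:3]: print(r)
E
```

```text
[297.31863964   0.         256.19358954] [ 0.39367419 -0.07285097  0.30564968]
[[     0      0    512    384 195013]
 [   237    156      1      1      1]
 [   232    160      1      1      1]
 [   234    160     45     45   1592]
 [   228    167      1      1      1]] [[255.49419269 191.57698205]
 [237.         156.        ]
 [232.         160.        ]
 [256.25502513 182.12751256]
 [228.         167.        ]]
[256.25502513 182.12751256] [ 0.46196028 -0.10468247  0.064     ]
{'point': [0.4638, -0.1031, 0.0679], 'confidence': 0.86}
{'point': [0.4507, -0.009, 0.0477], 'confidence': 0.33}
```

play_rows --rows '[[1, [0.1, -0.6, 2.5], [0.2, -0.2, 0]], [1, [0, 0, 2.5], [0, 0, 0]], [1, [0, 0, 2.5], [0, 0, 0]], [1, [0, 0, 1], [0, 0, 0]], [1, [0, 0, 0], [0, 0, 0]]]'

```text
time: 4.5
ee_pos: [0.4722, -0.1053, 0.0991]
tcp_rot: [178.7, -0.3, 64.2]
wrist_force: [-0.3, 0.4, 1.1]
opening: -0.0003
```

```bash
python3 d.py .464 -.105 .068
```

```text
t 4.5 pos [ 0.4722 -0.1053  0.0991] rot [178.71  -0.31  64.19] F [-0.3  0.4  1.1] op -0.00029241560757274827
tool delta cm [-0.35 -0.82  3.09] level rotvec [ 1.29 -0.31 -0.  ]
```

play_rows --rows '[[1, [-0.4, -0.8, 0], [1.3, -0.3, 0]], [1, [0, 0, 0], [0, 0, 0]], [1, [0, 0, 1], [0, 0, 0]], [1, [0, 0, 0], [0, 0, 0]]]'

```text
time: 4.9
ee_pos: [0.4646, -0.1058, 0.093]
tcp_rot: [179.8, -0.1, 64.2]
wrist_force: [0.3, -0.4, -0.7]
opening: 0.0003
```

```bash
python3 d.py .464 -.105 .068
```

```text
t 4.9 pos [ 0.4646 -0.1058  0.093 ] rot [ 1.798e+02 -6.000e-02  6.420e+01] F [ 0.3 -0.4 -0.7] op 0.0003088921791114883
tool delta cm [ 0.04 -0.1   2.5 ] level rotvec [ 0.2  -0.06 -0.  ]
```

play_rows --rows '[[1, [0, -0.1, 1], [0.2, 0, 0]], [1, [0, 0, 0.7], [0, 0, 0]], [1, [0, 0, 0.4], [0, 0, 0]], [1, [0, 0, 0.3], [0, 0, 0]], [1, [0, 0, 0], [0, 0, 0]]]'

```text
time: 5.4
ee_pos: [0.4644, -0.1055, 0.0677]
tcp_rot: [179.9, -0.1, 64.2]
wrist_force: [-0.6, -0.4, 4.1]
opening: -0.0
```

```bash
python3 d.py .464 -.105 .067
```

```text
t 5.4 pos [ 0.4644 -0.1055  0.0677] rot [ 1.799e+02 -8.000e-02  6.419e+01] F [-0.6 -0.4  4.1] op -6.172283469676571e-06
tool delta cm [ 0.03 -0.06  0.07] level rotvec [ 0.1  -0.08 -0.  ]
```

play_rows --rows '[[1, [0, 0, 0.15], [0, 0, 0]], [1, [0, 0, 0], [0, 0, 0]], [1, [0, 0, 0], [0, 0, 0]]]'

```text
time: 5.7
ee_pos: [0.4645, -0.1055, 0.0677]
tcp_rot: [179.8, -0.1, 64.2]
wrist_force: [-2.1, -0.2, 3.7]
opening: -0.0
```

```bash
python3 d.py .464 -.105 .067; python3 - <<'E'
from workcell import *
import cv2
c=camera("scene"); im=cv2.cvtColor(c["img"],cv2.COLOR_RGB2BGR)
cv2.imwrite("pics/press.png",cv2.resize(im[130:230,180:320],None,fx=4,fy=4,interpolation=cv2.INTER_CUBIC))
E
```

```text
t 5.7 pos [ 0.4645 -0.1055  0.0677] rot [ 1.7985e+02 -9.0000e-02  6.4190e+01] F [-2.1 -0.2  3.7] op -2.0737895857499794e-05
tool delta cm [ 0.03 -0.06  0.07] level rotvec [ 0.15 -0.09 -0.  ]
```

View pics/press.png

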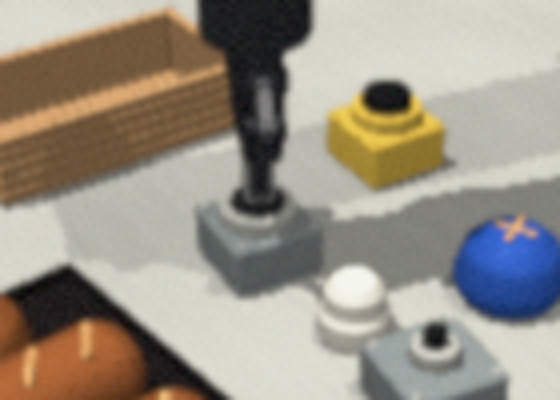

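The fingers are on the large grey button and the button is visibly sunk. I'll push a bit further to be sure it bottoms out.

play_rows --rows '[[1, [0, 0, 0.4], [0, 0, 0]], [1, [0, 0, 0.2], [0, 0, 0]]]'

```text
time: 5.95
ee_pos: [0.4647, -0.1056, 0.0667]
tcp_rot: [179.7, -0.1, 64.2]
wrist_force: [-10.9, 3.2, 23.2]
opening: -0.0001
```

Bottomed out: 23 N at TCP z 0.0667, which is about 8 mm of travel. Now I retract straight up.

play_rows --rows '[[1, [0, 0, -1], [0, 0, 0]], [1, [0, 0, -2], [0, 0, 0]], [1, [0, 0, -3], [0, 0, 0]], [1, [0, 0, -3], [0, 0, 0]], [1, [0, 0, -3], [0, 0, 0]], [1, [0, 0, -3], [0, 0, 0]], [1, [0, 0, -2], [0, 0, 0]], [1, [0, 0, 0], [0, 0, 0]]]'

```text
time: 6.75
ee_pos: [0.4625, -0.1052, 0.2419]
tcp_rot: [179.8, -0.1, 64.2]
wrist_force: [-0.2, -0.2, -0.7]
opening: 0.0
```

```bash
python3 d.py .685 -.106 .22;  python3 - <<'E'
from workcell import *
from h import *
import cv2
c=camera("scene"); im=cv2.cvtColor(c["img"],cv2.COLOR_RGB2BGR)
cv2.imwrite("pics/rel.png",cv2.resize(im[130:230,180:320],None,fx=4,fy=4,interpolation=cv2.INTER_CUBIC))
c=camera("wrist"); im=cv2.cvtColor(c["img"],cv2.COLOR_RGB2BGR)
cv2.imwrite("pics/wrist2.png",im)
E
```

```text
t 6.75 pos [ 0.4625 -0.1052  0.2419] rot [ 1.7985e+02 -1.0000e-01  6.4200e+01] F [-0.2 -0.2 -0.7] op 2.5996968818986132e-05
tool delta cm [ 9.61 20.06  2.26] level rotvec [ 0.15 -0.1  -0.  ]
```

View pics/rel.png

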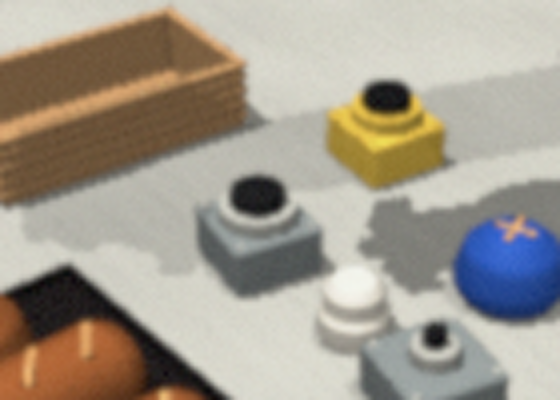

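View pics/wrist2.png

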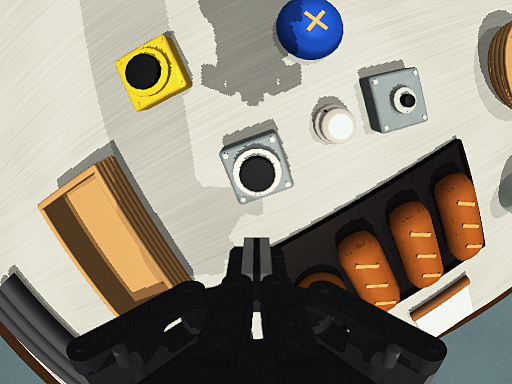

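The button is back up at (258,195) in the crop. Next I go over the loaf, staying high.

play_rows --rows '[[1, [1.6, 3.3, 0.3], [0.1, -0.1, 0]], [1, [1.6, 3.3, 0.3], [0, 0, 0]], [1, [1.6, 3.3, 0.3], [0, 0, 0]], [1, [1.6, 3.3, 0.3], [0, 0, 0]], [1, [1.6, 3.3, 0.3], [0, 0, 0]], [1, [1.6, 3.3, 0.3], [0, 0, 0]], [1, [0, 0, 0], [0, 0, 0]]]'

```text
time: 7.55
ee_pos: [0.6864, -0.1042, 0.2041]
tcp_rot: [-179.0, 0.3, 64.1]
wrist_force: [-0.1, -0.4, -1.5]
opening: 0.0001
```

```bash
python3 d.py .686 -.106 .1;  python3 - <<'E'
from workcell import *
from h import *
import cv2
c=camera("wrist"); im=cv2.cvtColor(c["img"],cv2.COLOR_RGB2BGR)
cv2.imwrite("pics/wrist3.png",im)
for r in spotter.spot_in(c,"round_loaf")[:3]: print(r)
E
```

```text
t 7.55 pos [ 0.6864 -0.1042  0.2041] rot [-178.96    0.33   64.15] F [-0.1 -0.4 -1.5] op 9.901298935485414e-05
tool delta cm [-0.12  0.23 10.41] level rotvec [-1.04  0.33 -0.  ]
{'point': [0.6828, -0.0987, 0.0478], 'confidence': 0.61}
```

View pics/wrist3.png

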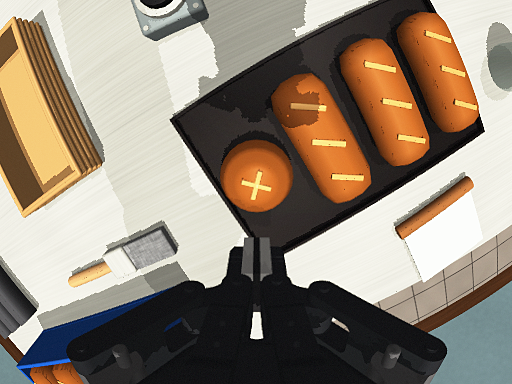

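```bash
python3 - <<'E'
from workcell import *
from h import *
c=camera("wrist"); print(fish(c,256.5,185,.059))
E
```

```text
[ 0.68494972 -0.10607757  0.059     ]
```

play_rows --rows '[[1, [-0.1, 0.2, 2], [-1, 0.3, 0]], [1, [0, 0, 2], [0, 0, 0]], [1, [0, 0, 2], [0, 0, 0]], [1, [0, 0, 1], [0, 0, 0]], [1, [0, 0, 0], [0, 0, 0]]]'

```text
time: 8.2
ee_pos: [0.6802, -0.1069, 0.1449]
tcp_rot: [179.3, -0.2, 64.0]
wrist_force: [-0.3, -0.5, 0.5]
opening: 0.0
```

```bash
python3 d.py .686 -.105 .1
```

```text
t 8.2 pos [ 0.6802 -0.1069  0.1449] rot [179.26  -0.2   64.03] F [-0.3 -0.5  0.5] op 2.5655891495323958e-05
tool delta cm [0.41 0.38 4.49] level rotvec [ 0.74 -0.2  -0.  ]
```

play_rows --rows '[[1, [0.3, 0.4, 1], [0.7, -0.2, 0]], [1, [0, 0, 1], [0, 0, 0]], [1, [0, 0, 1], [0, 0, 0]], [1, [0, 0, 1], [0, 0, 0]], [1, [0, 0, 0], [0, 0, 0]]]'

```text
time: 8.7
ee_pos: [0.6861, -0.1062, 0.1053]
tcp_rot: [179.8, -0.0, 64.0]
wrist_force: [-0.1, -0.5, -0.1]
opening: -0.0
```

```bash
python3 d.py .685 -.106 .1
```

```text
t 8.7 pos [ 0.6861 -0.1062  0.1053] rot [ 1.7978e+02 -5.0000e-02  6.4020e+01] F [-0.1 -0.5 -0.1] op -3.7799738905389207e-06
tool delta cm [-0.03 -0.11  0.53] level rotvec [ 0.22 -0.05 -0.  ]
```

play_rows --rows '[[1, [0, -0.1, 0.5], [0.2, 0, 0]], [1, [0, 0, 0], [0, 0, 0]], [1, [0, 0, 0], [0, 0, 0]]]'

```text
time: 9.0
ee_pos: [0.6851, -0.1057, 0.0998]
tcp_rot: [-180.0, -0.0, 64.0]
wrist_force: [-0.5, -0.4, -0.9]
opening: -0.0001
```

```bash
python3 d.py .685 -.106 .1;  python3 - <<'E'
from workcell import *
import cv2
c=camera("scene"); im=cv2.cvtColor(c["img"],cv2.COLOR_RGB2BGR)
cv2.imwrite("pics/pt.png",cv2.resize(im[150:270,110:260],None,fx=4,fy=4,interpolation=cv2.INTER_CUBIC))
c=camera("wrist"); im=cv2.cvtColor(c["img"],cv2.COLOR_RGB2BGR)
cv2.imwrite("pics/wrist4.png",im)
E
```

```text
t 9.0 pos [ 0.6851 -0.1057  0.0998] rot [-1.7999e+02 -5.0000e-02  6.4030e+01] F [-0.5 -0.4 -0.9] op -5.018585466452422e-05
tool delta cm [-0.03  0.   -0.02] level rotvec [-0.01 -0.05  0.  ]
```

View pics/pt.png

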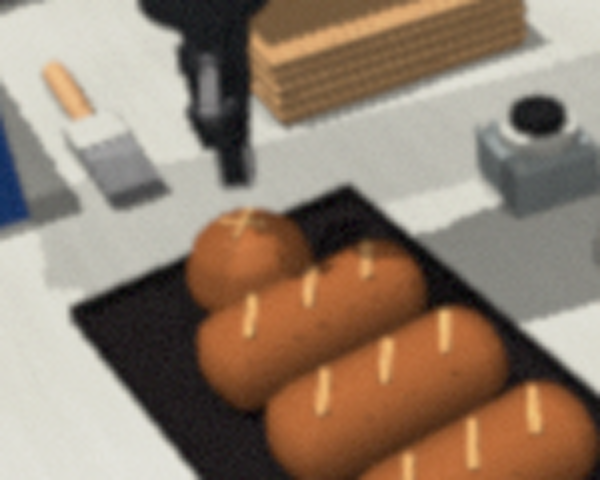

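View pics/wrist4.png

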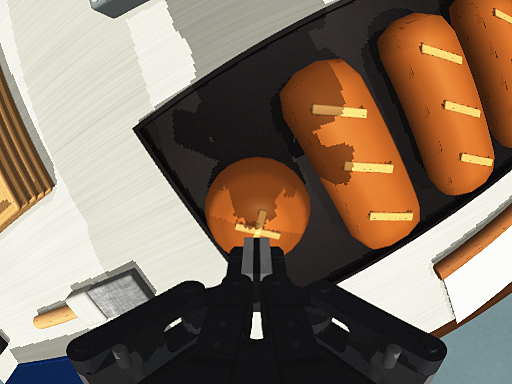

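The fingertips are above the cross, at (236,185) with the cross at (240,222) in the scene crop and at (257,235) in the wrist view. Holding.

play_rows --rows '[[1, [0, 0, 0], [0, 0, 0]], [1, [0, 0, 0], [0, 0, 0]], [1, [0, 0, 0], [0, 0, 0]], [1, [0, 0, 0], [0, 0, 0]], [1, [0, 0, 0], [0, 0, 0]], [1, [0, 0, 0], [0, 0, 0]], [1, [0, 0, 0], [0, 0, 0]], [1, [0, 0, 0], [0, 0, 0]], [1, [0, 0, 0], [0, 0, 0]], [1, [0, 0, 0], [0, 0, 0]], [1, [0, 0, 0], [0, 0, 0]], [1, [0, 0, 0], [0, 0, 0]]]'

```text
time: 10.3
ee_pos: [0.6855, -0.1058, 0.1009]
tcp_rot: [179.9, -0.1, 64.0]
wrist_force: [0.3, 0.8, 0.5]
opening: -0.0
```

play_rows --rows '[[1, [0, 0, 0], [0, 0, 0]], [1, [0, 0, 0], [0, 0, 0]], [1, [0, 0, 0], [0, 0, 0]], [1, [0, 0, 0], [0, 0, 0]], [1, [0, 0, 0], [0, 0, 0]], [1, [0, 0, 0], [0, 0, 0]], [1, [0, 0, 0], [0, 0, 0]], [1, [0, 0, 0], [0, 0, 0]], [1, [0, 0, 0], [0, 0, 0]], [1, [0, 0, 0], [0, 0, 0]], [1, [0, 0, 0], [0, 0, 0]], [1, [0, 0, 0], [0, 0, 0]]]'

```text
time: 11.5
ee_pos: [0.6855, -0.1058, 0.1009]
tcp_rot: [179.9, -0.1, 64.0]
wrist_force: [1.1, -0.1, 0.3]
opening: 0.0001
```

Held for over 2.5 s. Now I go up, then back towards the base and across, clear of the long loaves.

play_rows --rows '[[1, [0, 0, -3], [0, 0, 0]], [1, [0, 0, -3], [0, 0, 0]], [1, [0, 0, -3], [0, 0, 0]], [1, [0, 0, -3], [0, 0, 0]], [1, [0, 0, -1], [0, 0, 0]], [1, [-1.6, -3.3, -1], [0, 0, 0]], [1, [-1.6, -3.3, -1], [0, 0, 0]], [1, [-1.6, -3.3, -1], [0, 0, 0]], [1, [-1.6, -3.3, -1], [0, 0, 0]], [1, [-1.6, -3.3, 0], [0, 0, 0]], [1, [-1.6, -3.3, 0], [0, 0, 0]], [1, [0, 0, 0], [0, 0, 0]]]'

```text
time: 12.7
ee_pos: [0.4578, -0.1051, 0.2729]
tcp_rot: [-179.8, 0.0, 64.1]
wrist_force: [1.1, 0.4, 0.7]
opening: -0.0002
```

```bash
python3 d.py .489 .334 .26
```

```text
t 12.7 pos [ 0.4578 -0.1051  0.2729] rot [-1.7976e+02  5.0000e-02  6.4060e+01] F [1.1 0.4 0.7] op -0.00022252247147633823
tool delta cm [ 40.85 -16.39   1.32] level rotvec [-0.24  0.05 -0.  ]
```

play_rows --rows '[[1, [4, -1.6, 0], [-0.2, 0, 0]], [1, [4, -1.6, 0], [0, 0, 0]], [1, [4, -1.6, 0], [0, 0, 0]], [1, [4, -1.6, 0], [0, 0, 0]], [1, [4, -1.6, 0], [0, 0, 0]], [1, [4, -1.6, 0], [0, 0, 0]], [1, [4, -1.6, 0], [0, 0, 0]], [1, [4, -1.6, 0], [0, 0, 0]], [1, [4, -1.6, 0], [0, 0, 0]], [1, [0, 0, 0], [0, 0, 0]]]'

```text
time: 13.7
ee_pos: [0.4894, 0.2969, 0.273]
tcp_rot: [179.7, -0.2, 63.7]
wrist_force: [-1.4, -0.5, -1.1]
opening: -0.0002
```

```bash
python3 d.py .489 .334 .15; python3 - <<'E'
from workcell import *
from h import *
import cv2
c=camera("wrist"); im=cv2.cvtColor(c["img"],cv2.COLOR_RGB2BGR)
cv2.imwrite("pics/wrist5.png",im)
for r in spotter.trace(c,"round_basket")[:2]:
    k=max(cv2.findContours(r["pixels"].astype(np.uint8),0,1)[0],key=cv2.contourArea)
    P=np.array([fish(c,*p[0],.062)[:2] for p in k]); print(r["confidence"],cv2.boundingRect(k),cv2.minEnclosingCircle(P.astype(np.float32)))
E
```

```text
t 13.7 pos [0.4894 0.2969 0.273 ] rot [ 1.7966e+02 -1.6000e-01  6.3680e+01] F [-1.4 -0.5 -1.1] op -0.00017839214060214002
tool delta cm [ 3.27 -1.75 12.3 ] level rotvec [ 0.34 -0.16 -0.  ]
0.57 (220, 84, 129, 128) ((0.4877344071865082, 0.3348226845264435), 0.07862848788499832)
```

View pics/wrist5.png

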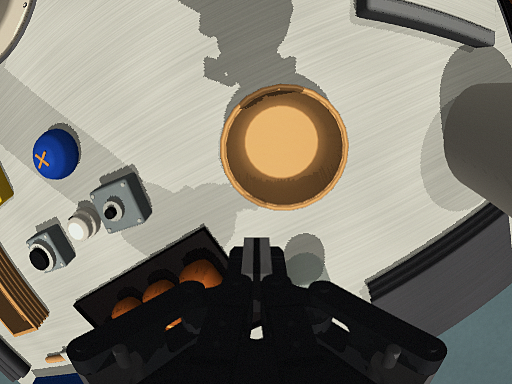

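The wrist view shows the round basket at (284,147). Its rim fit is centred at (0.488, 0.335) with r = 78.6 mm, which matches the top view and the given 157 mm. Target TCP is (0.488, 0.334, 0.103).

play_rows --rows '[[1, [3.2, -1.8, 0], [0.3, -0.2, 0]], [1, [0, 0, 3], [0, 0, 0]], [1, [0, 0, 3], [0, 0, 0]], [1, [0, 0, 3], [0, 0, 0]], [1, [0, 0, 2], [0, 0, 0]], [1, [0, 0, 0], [0, 0, 0]]]'

```text
time: 14.4
ee_pos: [0.4908, 0.3251, 0.1635]
tcp_rot: [179.7, -0.2, 63.1]
wrist_force: [0.2, 0.5, -0.9]
opening: 0.0
```

```bash
python3 d.py .488 .334 .103
```

```text
t 14.4 pos [0.4908 0.3251 0.1635] rot [ 1.797e+02 -1.600e-01  6.314e+01] F [ 0.2  0.5 -0.9] op 3.0463795821325197e-05
tool delta cm [ 0.65 -0.68  6.05] level rotvec [ 0.3  -0.16 -0.  ]
```

play_rows --rows '[[1, [0.6, -0.7, 1], [0.3, -0.2, 0]], [1, [0, 0, 2], [0, 0, 0]], [1, [0, 0, 1.5], [0, 0, 0]], [1, [0, 0, 1], [0, 0, 0]], [1, [0, 0, 0], [0, 0, 0]]]'

```text
time: 14.9
ee_pos: [0.4892, 0.3336, 0.1107]
tcp_rot: [179.9, -0.3, 62.9]
wrist_force: [-0.9, -1.0, 0.6]
opening: 0.0002
```

```bash
python3 d.py .488 .334 .103
```

```text
t 14.9 pos [0.4892 0.3336 0.1107] rot [179.87  -0.26  62.93] F [-0.9 -1.   0.6] op 0.00023941519592791645
tool delta cm [-0.02 -0.12  0.77] level rotvec [ 0.13 -0.26 -0.  ]
```

play_rows --rows '[[1, [0, -0.1, 0.7], [0.1, -0.3, 0]], [1, [0, 0, 0], [0, 0, 0]], [1, [0, 0, 0], [0, 0, 0]], [1, [0, 0, 0], [0, 0, 0]], [1, [0, 0, 0], [0, 0, 0]], [1, [0, 0, 0], [0, 0, 0]]]'

```text
time: 15.5
ee_pos: [0.4892, 0.335, 0.106]
tcp_rot: [179.9, -0.1, 62.9]
wrist_force: [0.9, 0.3, 1.6]
opening: 0.0001
```

```bash
python3 d.py .488 .334 .103; python3 - <<'E'
from workcell import *
import cv2
for n in ["scene","wrist"]:
    c=camera(n); im=cv2.cvtColor(c["img"],cv2.COLOR_RGB2BGR); cv2.imwrite(f"pics/fin_{n}.png",im)
E
```

```text
t 15.5 pos [0.4892 0.335  0.106 ] rot [ 1.7989e+02 -1.2000e-01  6.2930e+01] F [0.9 0.3 1.6] op 0.0001292178404528736
tool delta cm [-0.14 -0.06  0.3 ] level rotvec [ 0.11 -0.12 -0.  ]
```

View pics/fin_scene.png

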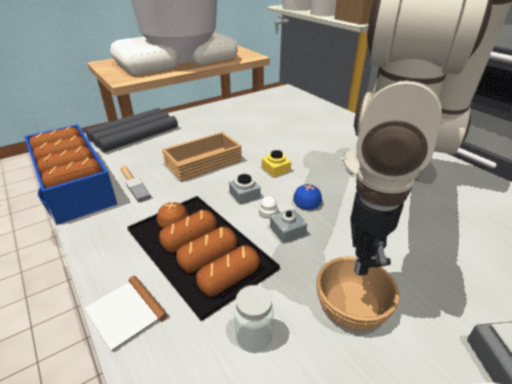

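View pics/fin_wrist.png

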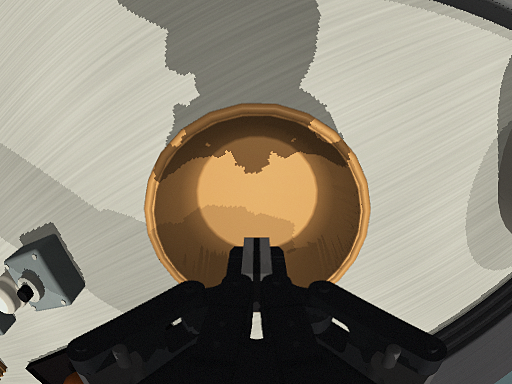

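The fingertips, at (370,270) in the scene view, are above the middle of the mouth, and nothing has been disturbed. I'll lower the last 3 mm and hold.

play_rows --rows '[[1, [-0.1, 0, 0.3], [0.1, -0.1, 0]], [1, [0, 0, 0], [0, 0, 0]], [1, [0, 0, 0], [0, 0, 0]], [1, [0, 0, 0], [0, 0, 0]], [1, [0, 0, 0], [0, 0, 0]], [1, [0, 0, 0], [0, 0, 0]], [1, [0, 0, 0], [0, 0, 0]], [1, [0, 0, 0], [0, 0, 0]], [1, [0, 0, 0], [0, 0, 0]], [1, [0, 0, 0], [0, 0, 0]], [1, [0, 0, 0], [0, 0, 0]], [1, [0, 0, 0], [0, 0, 0]]]'

```text
time: 16.8
ee_pos: [0.4887, 0.3339, 0.1027]
tcp_rot: [180.0, -0.0, 62.9]
wrist_force: [0.0, -0.0, -0.4]
opening: -0.0001
```

play_rows --rows '[[1, [0, 0, 0], [0, 0, 0]], [1, [0, 0, 0], [0, 0, 0]], [1, [0, 0, 0], [0, 0, 0]], [1, [0, 0, 0], [0, 0, 0]], [1, [0, 0, 0], [0, 0, 0]], [1, [0, 0, 0], [0, 0, 0]], [1, [0, 0, 0], [0, 0, 0]], [1, [0, 0, 0], [0, 0, 0]], [1, [0, 0, 0], [0, 0, 0]], [1, [0, 0, 0], [0, 0, 0]], [1, [0, 0, 0], [0, 0, 0]], [1, [0, 0, 0], [0, 0, 0]]]'

```text
time: 18.0
ee_pos: [0.4887, 0.3339, 0.1026]
tcp_rot: [180.0, 0.0, 62.9]
wrist_force: [0.6, -0.3, 0.5]
opening: -0.0002
```

```bash
python3 d.py .488 .334 .103; python3 -c "
from workcell import *
print(job_done())"
```

```text
t 18.0 pos [0.4887 0.3339 0.1026] rot [180.     0.    62.93] F [ 0.6 -0.3  0.5] op -0.0002022888955922526
tool delta cm [-0.02 -0.07 -0.04] level rotvec [0. 0. 0.]
the job is handed in; nothing more can be done
None
```

The job is done and handed in at 18.0 s, well under the 53 s limit.

- **Button:** I pressed the large button on the grey box until it bottomed out (23 N at the wrist, about 8 mm of travel). A picture taken afterwards shows it back up.
- **Round loaf:** I pointed down with the fingertips about 3 cm above the cross on its crown and held for about 2.5 s.
- **Round basket:** I went up, back towards the base and across, clear of the long loaves. The arm finished pointing down, about 3 cm above rim level and within about 2 mm of the measured centre of the mouth.

In my last checks the tool was exactly vertical, the wrist force was only noise (under 1 N), and in the pictures nothing was moved. The cameras agreed on the loaf to about 4 mm and on the button to about 7 mm. For the basket, the scene camera was about 13 mm off, because it also saw the basket's outer wall; I used the top and wrist views, which agreed to about 2.5 mm.

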